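Take the blade off a desk fan held by a left-hand spinner cap

ROBOT

A 7-joint arm with a two-finger parallel gripper is mounted at the origin on the work surface. World frame = base frame: x ahead of the robot, y to its left, z up, the work surface at z = 0. Lengths are in m, angles in degrees, forces in N, time in s.
With the tool pointing down it reaches from about 0.425 to 0.925 m from the base axis. Payload 6.8 kg.
Tool frame: the origin (TCP) lies on the centre line of the jaws, within the pads' length; the fingertips stand 17 mm ahead of it and the grasp point (between the pads) lies 2 mm behind it; z points along the fingers, y is the line along which they close (so a half turn about z gives the same grasp; the last joint's range is limited). The gripper opens to 85 mm and grips with 20 to 120 N. Pads are 22 mm wide; open, the fingers measure 114 mm over their backs; the gripper's body (76 mm by 85 mm) begins 54 mm behind the grasp point. The pads swing forward as they close: fully open they stand 13 mm farther back than shut.
Start: joints at [66.973, 27.33, 1.283, 89.118, -0.659, 63.558, -4.761], TCP at [0.195, -0.646, 0.248] pointing down, gripper open.
Joint ranges: [-169.35, 169.35], [-19.33, 120.38], [-80.79, 83.38], [13.8, 139.57], [-78.32, 258.32], [9.67, 109.79], [-169.56, 169.56]. Speed limits (degrees/s): [136.94, 136.94, 180, 180, 180, 180, 180].

INTERFACE

Orientations are given as a 3x3 rotation matrix whose columns are the frame's x, y, z axes.
In Python, from rig import robot gives the robot as it stands.
- The arm moves only by the shell command python3 -m handwheel 'ROWS' [OPENING]. ROWS is JSON, one flat list of numbers, 6 for each row, row after row: the shift along the world's x, y, z in cm, then the turn, a rotation vector about the world's x, y, z in rad. In form: [tx, ty, tz, ax, ay, az, tx, ty, tz, ax, ay, az, ...]. A call has 1 to 8 rows; each row is the pose to reach, as a shift and turn from the pose commanded when the call began; what a row does not reach only later rows make up. A row lasts 1/12 s, in which the tool goes at most 41.7 mm and 7.16 degrees, less where a joint would pass 70% of its speed; a pose out of reach is approached as far as the arm can. A call with a gripper value outside its range is refused whole. OPENING is the finger opening in cm, from 0 to 8.54, set as the call begins (- or left out, the last holds). The fingers move at their own pace and stop on an object; the grip force is fixed at half the most. Time passes only in rows, so rows that repeat a pose let the fingers close. It gives the time, the measured TCP pose, the force, the opening and the grip force at its end, in the units of the state.
- robot.state(): the state, without advancing time (a new reading comes with each control period).
- robot.camera(name): name is "scene" or "top" or "wrist"; returns a dict with "img" (480x640x3 uint8, red, green, blue), "fx", "fy", "cx", "cy" (pixels), "camera_from_world" (4x4, takes a point from world to camera coordinates). Camera axes: x right, y up, looking along -z (the intrinsics and any distortion apply to the point x, -y, -z); pixel columns grow to the right and rows downward; lengths in m; the calibration is good to about 2 mm. A picture is of the moment at which its call begins. There is no depth.
- robot.sign_off(): hands the job in; it is judged then, once.
The state is a dict: "t": time; "q": joint angles; "qvel": joint speeds; "joint_torque": joint torques, N m; "position": TCP position; "eef_rot": TCP orientation; "force": force on the tool from outside, world axes, zero at the start; "torque": the same for the moment, N m; "gripper_width": opening from 0.0 (shut) to 1.0 (fully open); "gripper_force": force on a finger pad.
Only numpy, scipy, OpenCV 4.12 (cv2) and the standard library are available. Lean on these libraries where they do the work, as an engineer would, in place of code of your own. Each camera call takes 0.05 s, during which the arm holds its last target. There are 200 camera calls.

TASK

Take the desk fan apart for cleaning: its round spinner cap has a left-hand thread, so loosen it by turning it clockwise (seen from above), feeling that it gives and never forcing it or pulling it off the thread, lift it off and put it in the small metal dish. Then lift the blade off the shaft and lay it gently, collar up and flat on the floor of the large shallow white tray, roughly in the middle. Leave everything else where it is.

Things in the scene. Friction and masses are not known exactly. Their poses are not given: they have to be found in the camera images.
- cap: black ribbed spinner cap: an inverted round cup, 42 mm diameter, 25 mm high, 35 g; two lugs inside ride in the shaft's thread. Origin: centre of its open underside, z up its axis. At the start it sits on the blade's collar, underside 139 mm, top 164 mm above the table. Nothing stands beside it, so it can be pinched from above across any diameter. Round, so turning it needs only a central grip.
- blade: grey fan blade, 150 mm across, 110 g: round hub 48 mm diameter, 34 mm high, with a 29 mm bore, and four paddles between 2 and 17 mm above its underside; grip the hub's upper 17 mm (collar), which stands clear above them. Origin: centre of the hub's underside, z up, x and y along paddles. Sits over the shaft with 1.5 mm play, keyed by pins 11 mm high; must rise straight 55 mm to clear the shaft.
- fan_seat (a point): point on the fan's axis where the blade's underside rests, 105 mm above the table, z up. The fan is fixed, white, its head facing straight up: base disc 150 mm across, motor, wire rear guard whose rim is 199 mm across and 112 mm above the table.
- fan_top (a point): top of the fan's shaft, on its axis, 157 mm above the table; shaft 26 mm diameter. Left-hand thread: the cap turned clockwise from above (yaw falling) turns 0.2 to 0.6 rad without rising, then rises 3 mm per rad, and is free after 1.9 to 2.4 rad (two grasps); up to 3.2 rad does no harm. Before that it has 2 mm axial play and a pull meets a hard stop. Anticlockwise it jams within 0.6 rad.
- dish: small square metal dish for screws, fixed, 100 x 100 mm outside, 16 mm high, walls 4 mm, inside 92 x 92 mm. Origin at the centre of its underside on the table, x and y along its sides.
- dish_in (a point): centre of the dish's inner floor; axes as the dish.
- tray: large shallow square white tray, fixed, 220 x 220 mm outside, 22 mm high, walls 5 mm. Origin: centre of its underside on the table, x and y along its sides. Fan and tray stand one on the left and one on the right, either way round.
- tray_in (a point): centre of the tray's inner floor (5 mm above the table); axes as the tray.
- tracker: bystander: small black tracker unit, 45 x 70 x 22 mm, between the dish and the robot.
- dashcam: bystander: black dash camera, 35 x 95 x 50 mm, beyond the dish.
- tape: bystander: roll of brown tape lying flat, 90 mm across, 24 mm high.
- screwdriver: bystander: screwdriver lying on the table.
- mug: bystander: white mug, 80 mm across, 95 mm high.
Mind the look-alikes: they are no part of the job. Leave any orange or red look-alike of the blade alone.

How it is judged:
By the outcome, as a careful person would: the job done as asked, in the order asked, and still so for the second after the job is handed in, with the robot touching nothing.
It also fails if it takes over 72 s, if anything falls off the work surface, if the arm or the gripper's body presses on something with over 40 N, if the wrist force passes 120 N, or if a joint passes its speed limit or range.

## Working session

There is one attempt and no reset: what is moved stays moved. The work goes in short steps, Python scripts to look and compute and a shell command to move; the robot and the scene stay as the last step left them, time stands still between calls to the robot, and variables do not carry over. Pictures are saved under pics/ and viewed, at most 10 in all, crops included, and the job is handed in when it is done.

```bash
mkdir -p pics; ls; python3 - <<'E'
from rig import robot
import cv2
s=robot.state();print({k:s[k] for k in('t','position','eef_rot','gripper_width','force')})
for n in("top","scene"):
    c=robot.camera(n);cv2.imwrite(f"pics/{n}0.png",c["img"][:,:,::-1]);print(n,{k:v for k,v in c.items() if k!="img"})
E
```

```text
pics
{'t': 0.0, 'position': array([ 0.19531326, -0.64553847,  0.24735863]), 'eef_rot': array([[ 9.57143671e-01,  2.89612874e-01, -6.13700302e-04],
       [ 2.89613506e-01, -9.57142209e-01,  1.67575680e-03],
       [-1.02077721e-04, -1.78167591e-03, -9.99998408e-01]]), 'gripper_width': 1.0010692976320588, 'force': array([-0.44017086, -0.33049527,  0.07218414])}
top {'fx': 575.1497624634933, 'fy': 575.1497624634933, 'cx': 319.1424776450153, 'cy': 234.47240890646745, 'camera_from_world': array([[ 0.02136361, -0.99976182, -0.00446026, -0.06947016],
       [ 0.98232007,  0.02016056,  0.18612046, -0.50945759],
       [-0.18598621, -0.0083576 ,  0.98251681, -1.29487277],
       [ 0.        ,  0.        ,  0.        ,  1.        ]])}
scene {'fx': 599.8560979970672, 'fy': 599.8560979970672, 'cx': 327.17630934172547, 'cy': 236.9096961815867, 'camera_from_world': array([[ 0.06428031,  0.99788994,  0.00914944,  0.02248672],
       [-0.66608456,  0.03607588,  0.74500328,  0.25641259],
       [ 0.7431012 , -0.05398335,  0.66699805, -1.65192097],
       [ 0.        ,  0.        ,  0.        ,  1.        ]])}
```

View pics/top0.png

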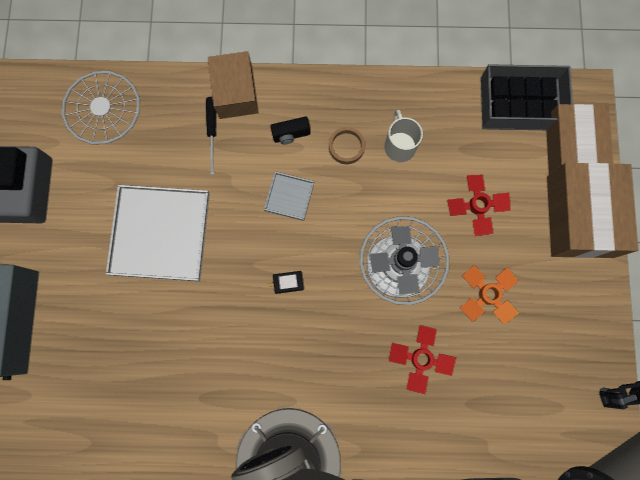

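View pics/scene0.png

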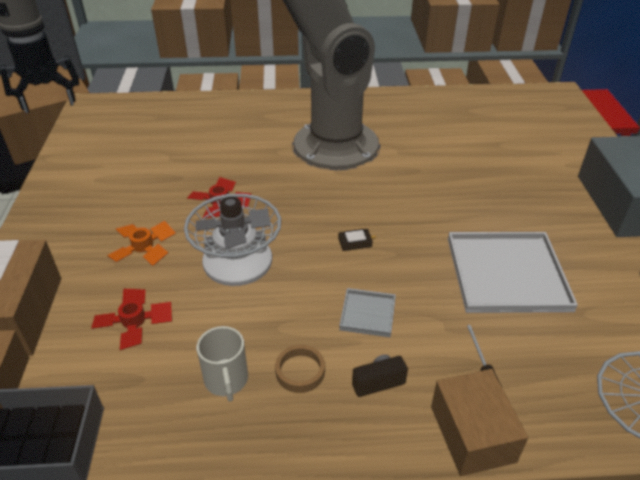

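The top view shows these candidates for the blade: grey blade on the white fan (405,260), red blades (480,204) and (423,359), and an orange one (490,294). For the cap there is only the black disc at (407,257) on the fan; the loose guard at (100,107) is no part of the job. The dish is at (289,196) and the tray at (158,233). In the scene view the cap is at (231,205). I choose the grey blade and its black cap on the fan.

```bash
cat > h.py <<'E'
import numpy as np, cv2
from rig import robot
def ray(c,u,v):
    T=np.array(c["camera_from_world"]);R,t=T[:3,:3],T[:3,3]
    d=R.T@np.array([(u-c["cx"])/c["fx"],-(v-c["cy"])/c["fy"],-1.]);return -R.T@t,d
def onplane(c,u,v,z):
    o,d=ray(c,u,v);return (o+d*(z-o[2])/d[2])[:2]
def proj(c,p):
    T=np.array(c["camera_from_world"]);q=T[:3,:3]@np.array(p)+T[:3,3]
    return c["cx"]+c["fx"]*q[0]/-q[2],c["cy"]-c["fy"]*q[1]/-q[2]
def cross(c1,p1,c2,p2):
    A=[];b=[]
    for c,p in((c1,p1),(c2,p2)):
        o,d=ray(c,*p);d/=np.linalg.norm(d);P=np.eye(3)-np.outer(d,d);A.append(P);b.append(P@o)
    return np.linalg.lstsq(np.vstack(A),np.hstack(b),rcond=None)[0]
def blobs(m,roi,amin=20):
    x0,y0,x1,y1=roi;k=np.zeros(m.shape,np.uint8);k[y0:y1,x0:x1]=m[y0:y1,x0:x1]
    cs,_=cv2.findContours(k,cv2.RETR_EXTERNAL,cv2.CHAIN_APPROX_NONE)
    return sorted([x for x in cs if cv2.contourArea(x)>amin],key=cv2.contourArea,reverse=True)
E
python3 - <<'E'
from h import *
c=robot.camera("top");s=robot.camera("scene");im=c["img"];hsv=cv2.cvtColor(im,cv2.COLOR_RGB2HSV)
# cap
for n,cam,roi in(("top",c,(385,238,430,280)),("scene",s,(215,190,250,225))):
    g=cam["img"].max(2);b=blobs(((g<60)*255).astype(np.uint8),roi)
    for x in b[:2]:print(n,"cap",cv2.minEnclosingCircle(x),cv2.contourArea(x))
    (u,v),r=cv2.minEnclosingCircle(b[0]);print(onplane(cam,u,v,.155))
# dish and tray: low saturation vs wood
m=((hsv[:,:,1]<55)*255).astype(np.uint8)
for n,roi,z in(("dish",(255,160,325,230),.016),("tray",(95,175,220,290),.022)):
    b=blobs(m,roi)[0];box=cv2.boxPoints(cv2.minAreaRect(b))
    P=np.array([onplane(c,*p,z) for p in box]);e=P-np.roll(P,1,0)
    print(n,P.mean(0).round(4),np.hypot(*e.T).round(3),np.degrees(np.arctan2(e[:,1],e[:,0])).round(1))
crop=cv2.resize(im[200:320,345:465],(480,480),interpolation=cv2.INTER_CUBIC)
crop2=cv2.resize(s["img"][165:285,172:292],(480,480),interpolation=cv2.INTER_CUBIC)
cv2.imwrite("pics/crop.png",cv2.resize(np.hstack([crop,crop2]),(800,400))[:,:,::-1])
E
```

```text
top cap ((406.72991943359375, 256.7226257324219), 10.41364860534668) 301.5
[ 0.44614453 -0.24701062]
scene cap ((230.0, 207.5), 11.10190200805664) 229.0
[ 0.45690828 -0.24749134]
dish [0.6117 0.018 ] [0.102 0.103 0.103 0.102] [  76.3  -12.  -103.9  167.3]
tray [0.5142 0.3279] [0.23  0.222 0.237 0.221] [ 87.3   1.3 -92.9 179.4]
```

View pics/crop.png

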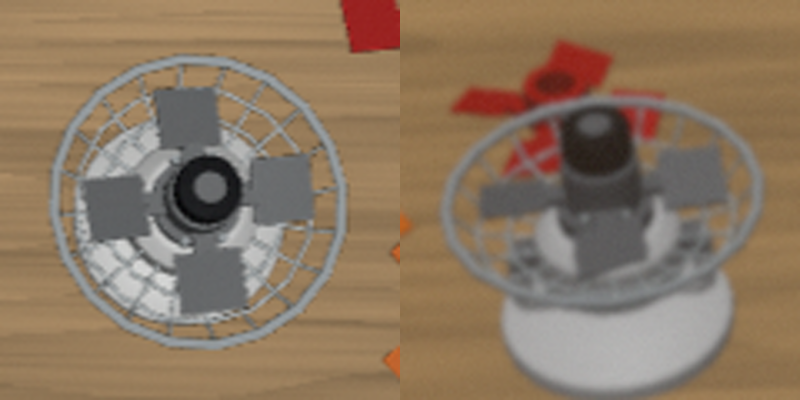

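The crop shows the black ribbed cap, with its top disc at about pixel (407.4,256.4) of the top view. It sits on the grey blade in the fan, with the paddles turned about 8° from the world axes. The choice is confirmed, so I'm moving above it.

```bash
python3 -m handwheel '[12.5,20,3,0,0,0, 12.5,20,3,0,0,0,12.5,20,3,0,0,0,12.5,20,3,0,0,0,12.5,20,3,0,0,0,12.5,20,3,0,0,0,12.5,20,3,0,0,0,12.5,20,3,0,0,0]' 8.5
```

```text
t: 0.87
position: [0.3219, -0.4446, 0.2788]
eef_rot: [[0.956, 0.294, 0.001], [0.294, -0.956, -0.0], [0.001, 0.001, -1.0]]
force: [-0.4, -1.1, 0.7]
gripper_width: 0.996
gripper_force: 0.0
```

```bash
python3 -m handwheel '[12.5,20,0,0,0,0, 12.5,20,0,0,0,0,12.5,20,0,0,0,0,12.5,20,0,0,0,0,12.5,20,0,0,0,0,12.5,20,0,0,0,0,12.5,20,0,0,0,0,12.5,20,0,0,0,0]'; python3 - <<'E'
from h import *
s=robot.state();print(s['t'],s['q'].round(1),s['position'].round(4),s['eef_rot'].round(3))
c=robot.camera("top")
for u,v,z in((407.4,256.4,.164),(404.7,260.6,.112)):print(onplane(c,u,v,z))
w=robot.camera("wrist");cv2.imwrite("pics/w1.png",w["img"][:,:,::-1]);print(proj(w,(.446,-.247,.164)),proj(w,(.446,-.247,.139)))
E
```

```text
t: 1.53
position: [0.4459, -0.2461, 0.278]
eef_rot: [[0.957, 0.291, -0.0], [0.291, -0.957, -0.0], [-0.0, -0.0, -1.0]]
force: [-0.4, -0.5, 0.3]
gripper_width: 0.995
gripper_force: 0.0
1.5333 [ 33.2  10.7 -12.9 108.7   2.7  60.9 -53.9] [ 0.4459 -0.2461  0.278 ] [[ 0.957  0.291 -0.   ]
 [ 0.291 -0.957 -0.   ]
 [-0.    -0.    -1.   ]]
[ 0.44548806 -0.24711446]
[ 0.4439966  -0.24877006]
(np.float64(315.83108022695535), np.float64(244.05705819222476)) (np.float64(315.83544453885764), np.float64(235.2980535136072))
```

View pics/w1.png

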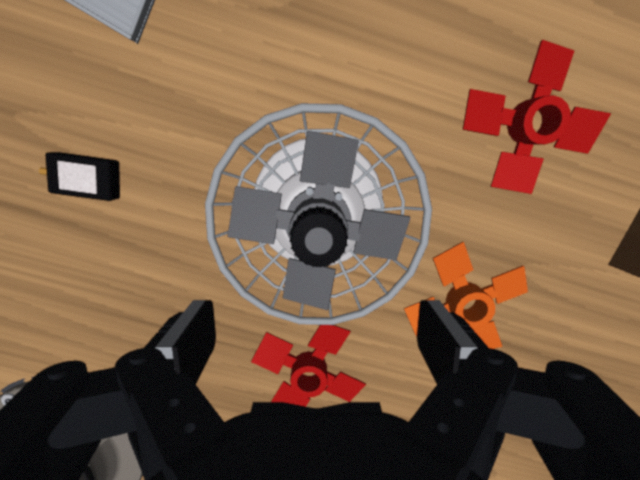

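The wrist view shows the cap's top disc at (319,241), the guard rim centred near (319,213), and the look-alikes well clear of the fingers. Next I'll pre-turn the tool anticlockwise in the air, so one grasp can cover the whole clockwise turn, and refine the axis.

```bash
python3 - <<'E'
from h import *
w=robot.camera("wrist");s=robot.camera("scene");c=robot.camera("top")
print("wrist",onplane(w,319,241,.164),onplane(w,319,213,.112))
print("scene",onplane(s,230.2,202.2,.164));print(cross(w,(319,241),c,(407.4,256.4)),cross(s,(230.2,202.2),c,(407.4,256.4)))
E
python3 -m handwheel '[0,0,-3,0,0,0.12, 0,0,-6,0,0,0.24, 0,0,-6,0,0,0.36, 0,0,-6,0,0,0.48, 0,0,-6,0,0,0.6, 0,0,-6,0,0,0.72, 0,0,-6,0,0,0.84, 0,0,-6,0,0,0.96]'
```

```text
wrist [ 0.44838097 -0.24921627] [ 0.45845058 -0.24666825]
scene [ 0.45132352 -0.2465229 ]
[ 0.44653872 -0.24905284  0.15649953] [ 0.44610516 -0.2474638   0.15991376]
t: 2.45
position: [0.4448, -0.2473, 0.2182]
eef_rot: [[0.308, 0.951, -0.0], [0.951, -0.308, -0.0], [-0.0, -0.0, -1.0]]
force: [1.0, -0.4, -0.9]
gripper_width: 0.999
gripper_force: 0.0
```

```bash
python3 -m handwheel '[0,0,0,0,0,0.12, 0,0,0,0,0,0.24, 0,0,0,0,0,0.36, 0,0,0,0,0,0.48, 0,0,0,0,0,0.6, 0,0,0,0,0,0.7, 0,0,0,0,0,0.7, 0,0,0,0,0,0.7]'; python3 - <<'E'
from h import *
s=robot.state();print(s['q'].round(1),s['position'].round(4))
w=robot.camera("wrist");im=w["img"]
u0,v0=proj(w,(.446,-.247,.164));print(u0,v0)
c=im[max(0,int(v0)-150):int(v0)+150,max(0,int(u0)-200):int(u0)+200]
cv2.imwrite("pics/w2.png",cv2.resize(c,None,fx=2,fy=2,interpolation=cv2.INTER_CUBIC)[:,:,::-1]);print(max(0,int(v0)-150),max(0,int(u0)-200))
E
```

```text
t: 3.12
position: [0.4449, -0.2471, 0.2182]
eef_rot: [[-0.369, 0.929, -0.0], [0.929, 0.369, -0.0], [0.0, -0.0, -1.0]]
force: [0.5, -1.2, -0.8]
gripper_width: 0.995
gripper_force: 0.0
[ 45.6  15.9 -27.6 111.9   9.   54.3  35.2] [ 0.4449 -0.2471  0.2182]
318.38830145827205 277.17449532038836
127 118
```

View pics/w2.png

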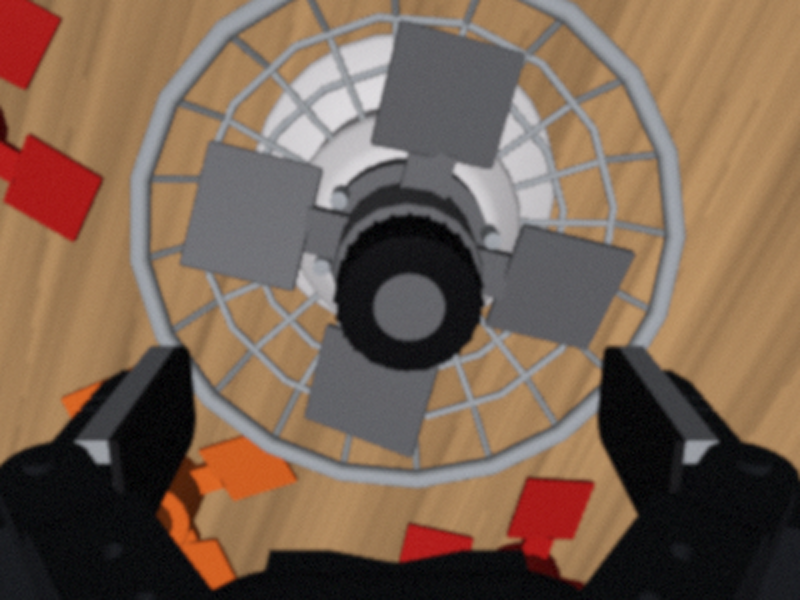

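The crop shows the cap's top disc at full-image (322.5,280), about 4 px to the right of the expected centre.

```bash
python3 - <<'E'
from h import *
w=robot.camera("wrist");c=robot.camera("top");s=robot.camera("scene")
a=onplane(w,322.5,280,.164);R=robot.state()['eef_rot'];p=robot.state()['position']
print(a,"tool offset",R.T[:2,:2]@(a-p[:2]))
print(cross(w,(322.5,280),c,(407.4,256.4)),cross(w,(322.5,280),s,(230.2,202.2)))
E
```

```text
[ 0.44886469 -0.24752835] tool offset [-0.00241324  0.00281583]
[ 0.44680302 -0.24669949  0.16631315] [ 0.44915527 -0.24739219  0.16255721]
```

```bash
python3 -m handwheel '[0.3,0,0,0,0,0, 0.3,0,-2,0,0,0, 0.3,0,-3,0,0,0, 0.3,0,-4,0,0,0, 0.3,0,-5,0,0,0, 0.3,0,-5.8,0,0,0, 0.3,0,-5.8,0,0,0, 0.3,0,-5.8,0,0,0]' 6.5
```

```text
t: 3.98
position: [0.4483, -0.2459, 0.1599]
eef_rot: [[-0.374, 0.928, -0.001], [0.928, 0.374, 0.001], [0.001, -0.001, -1.0]]
force: [-0.1, -0.5, 0.2]
gripper_width: 0.761
gripper_force: 0.0
```

```bash
python3 -m handwheel '[0,0,0,0,0,0,0,0,0,0,0,0,0,0,0,0,0,0,0,0,0,0,0,0]' 4.6;python3 - <<'E'
from h import *
w=robot.camera("wrist");im=w["img"]
cv2.imwrite("pics/w3.png",im[:,:,::-1])
c=robot.camera("scene");cr=cv2.resize(c["img"][150:290,160:320],(640,560),interpolation=cv2.INTER_CUBIC)
cv2.imwrite("pics/w3.png",np.hstack([cv2.resize(im,(400,300)),cv2.resize(cr,(343,300))])[:,:,::-1])
E
```

```text
t: 4.32
position: [0.4487, -0.2462, 0.1608]
eef_rot: [[-0.374, 0.928, 0.001], [0.928, 0.374, -0.0], [-0.001, 0.001, -1.0]]
force: [-0.1, -0.4, -0.2]
gripper_width: 0.54
gripper_force: 0.0
```

View pics/w3.png

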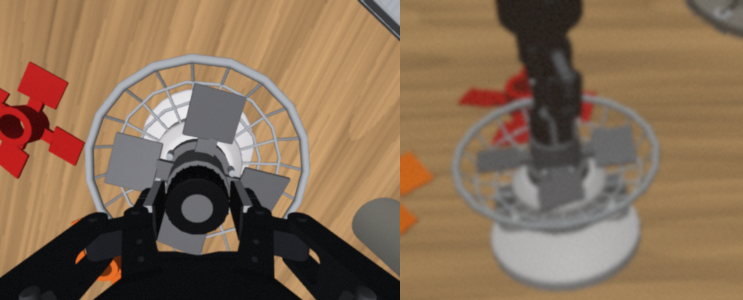

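The wrist view shows the cap at about (197,207) in the left panel, between the pads with a small gap on each side. I'm closing the gripper.

```bash
python3 -m handwheel '[0,0,0,0,0,0,0,0,0,0,0,0,0,0,0,0,0,0,0,0,0,0,0,0,0,0,0,0,0,0,0,0,0,0,0,0]' 3;python3 -c "
from rig import robot
print(robot.state()['torque'],robot.state()['q'].round(1))"; python3 -m handwheel '[0,0,0,0,0,-0.05,0,0,0,0,0,-0.1,0,0,0,0,0,-0.15,0,0,0,0,0,-0.2]';python3 -c "
from rig import robot
print(robot.state()['torque'])"
```

```text
t: 4.92
position: [0.4487, -0.2463, 0.1609]
eef_rot: [[-0.374, 0.928, 0.001], [0.928, 0.374, -0.001], [-0.001, 0.0, -1.0]]
force: [-1.2, 0.7, 5.7]
gripper_width: 0.468
gripper_force: 60.4
[0.072067   0.30745169 0.00955826] [ 43.9  20.5 -26.6 114.6  12.3  47.5  32.3]
t: 5.25
position: [0.4491, -0.2464, 0.1609]
eef_rot: [[-0.18, 0.984, 0.001], [0.984, 0.18, -0.001], [-0.001, 0.001, -1.0]]
force: [-0.3, -0.3, 3.2]
gripper_width: 0.465
gripper_force: 60.4
[-0.01901939  0.01676489  0.03257868]
```

It gives freely, with little torque. I'll keep turning and follow the rise.

```bash
python3 -m handwheel '[0,0,0,0,0,-0.08,0,0,0,0,0,-0.16,0,0,0.02,0,0,-0.24,0,0,0.04,0,0,-0.32,0,0,0.06,0,0,-0.4]';python3 -c "
from rig import robot
print(robot.state()['torque'])"
python3 -m handwheel '[0,0,0.02,0,0,-0.08,0,0,0.05,0,0,-0.16,0,0,0.07,0,0,-0.24,0,0,0.1,0,0,-0.32,0,0,0.12,0,0,-0.4]';python3 -c "
from rig import robot
print(robot.state()['torque'])"
```

```text
t: 5.67
position: [0.4495, -0.2463, 0.1617]
eef_rot: [[0.219, 0.976, 0.002], [0.976, -0.219, -0.001], [-0.0, 0.002, -1.0]]
force: [0.4, 0.2, 4.0]
gripper_width: 0.462
gripper_force: 60.4
[-0.04458542 -0.17541912  0.03520041]
t: 6.08
position: [0.4499, -0.2462, 0.1629]
eef_rot: [[0.581, 0.814, 0.003], [0.814, -0.581, -0.001], [0.001, 0.003, -1.0]]
force: [1.6, 0.6, 3.0]
gripper_width: 0.465
gripper_force: 60.3
[ 0.07318347 -0.47715911  0.07380619]
```

```bash
python3 -m handwheel '[0,0,0.02,0,0,-0.08,0,0,0.05,0,0,-0.16,0,0,0.07,0,0,-0.24,0,0,0.1,0,0,-0.32,0,0,0.12,0,0,-0.4,0,0,0.14,0,0,-0.48]';python3 -c "
from rig import robot
print(robot.state()['torque'])"
python3 -m handwheel '[0,0,0.02,0,0,-0.08,0,0,0.05,0,0,-0.16,0,0,0.07,0,0,-0.24,0,0,0.1,0,0,-0.32,0,0,0.12,0,0,-0.4,0,0,0.14,0,0,-0.48]';python3 -c "
from rig import robot
print(robot.state()['torque'],robot.state()['q'].round(1))"
```

```text
t: 6.58
position: [0.4506, -0.2466, 0.1645]
eef_rot: [[0.891, 0.453, 0.004], [0.453, -0.891, -0.002], [0.003, 0.003, -1.0]]
force: [3.5, -1.7, 2.3]
gripper_width: 0.463
gripper_force: 60.3
[-0.26524118 -0.70698813  0.11001281]
t: 7.08
position: [0.4508, -0.2474, 0.1661]
eef_rot: [[1.0, -0.01, 0.005], [-0.01, -1.0, -0.003], [0.005, 0.003, -1.0]]
force: [4.6, -3.6, 1.2]
gripper_width: 0.467
gripper_force: 60.2
[-0.74641742 -0.88257937  0.0561162 ] [ 25.   18.1  -3.9 115.5   1.7  46.1 -70.4]
```

```bash
python3 -m handwheel '[0,0,0.02,0,0,-0.08,0,0,0.05,0,0,-0.16,0,0,0.07,0,0,-0.24,0,0,0.1,0,0,-0.32,0,0,0.12,0,0,-0.4,0,0,0.14,0,0,-0.48]'
python3 -m handwheel '[0,0,0.02,0,0,-0.08,0,0,0.05,0,0,-0.16,0,0,0.05,0,0,-0.24,0,0,0.05,0,0,-0.32,0,0,0.05,0,0,-0.4,0,0,0.05,0,0,-0.4]';python3 -c "
from rig import robot
print(robot.state()['torque'],robot.state()['q'].round(1))"
```

```text
t: 7.58
position: [0.4508, -0.2482, 0.1676]
eef_rot: [[0.882, -0.471, 0.006], [-0.471, -0.882, -0.004], [0.007, 0.001, -1.0]]
force: [4.4, -6.0, 1.4]
gripper_width: 0.466
gripper_force: 60.3
t: 8.08
position: [0.4502, -0.2488, 0.1684]
eef_rot: [[0.628, -0.778, 0.005], [-0.778, -0.628, -0.004], [0.006, -0.001, -1.0]]
force: [1.1, -6.5, 5.4]
gripper_width: 0.468
gripper_force: 60.7
[-1.31752064 -0.13012864  0.01900201] [  16.6   17.7    6.3  116.    -2.5   46.1 -116.7]
```

```bash
python3 -m handwheel '[0,0,0.05,0,0,0,0,-0.05,0.1,0,0,0,0,-0.05,0.2,0,0,0,0,-0.05,0.3,0,0,0,0,-0.05,0.3,0,0,0]'
```

```text
t: 8.5
position: [0.4499, -0.2488, 0.1705]
eef_rot: [[0.632, -0.775, 0.004], [-0.775, -0.632, -0.004], [0.005, -0.001, -1.0]]
force: [3.8, -6.1, -2.6]
gripper_width: 0.464
gripper_force: 61.0
```

```bash
python3 -m handwheel '[0,0,0.1,0,0,0,0,0,0.2,0,0,0,0,0,0.3,0,0,0,0,0,0.3,0,0,0]'
```

```text
t: 8.83
position: [0.4498, -0.2487, 0.1734]
eef_rot: [[0.632, -0.775, 0.004], [-0.775, -0.632, -0.003], [0.005, -0.001, -1.0]]
force: [2.5, -5.3, -1.8]
gripper_width: 0.468
gripper_force: 61.1
```

The cap is free, with no stop felt. I'll lift it clear and carry it to the dish.

```bash
python3 -m handwheel '[0,0,0.4,0,0,0,0,0,0.8,0,0,0,0,0,1.5,0,0,0,0,0,3,0,0,0,0,0,5,0,0,0,0,0,7,0,0,0,0,0,7,0,0,0]'
python3 -m handwheel '[4,6.5,0,0,0,0.1,8,13,0,0,0,0.2,8,13,0,0,0,0.3,8,13,0,0,0,0.4,8,13,0,0,0,0.4,8,13,0,0,0,0.4]'
python3 -m handwheel '[4,6.5,0,0,0,0.1,8.2,13.7,0,0,0,0.2,8.2,13.7,0,0,0,0.3,8.2,13.7,0,0,0,0.4,8.2,13.7,0,0,0,0.4,8.2,13.7,0,0,0,0.4]';python3 - <<'E'
from h import *
print(robot.state()['q'].round(1))
w=robot.camera("wrist");c=robot.camera("top")
cv2.imwrite("pics/w4.png",np.hstack([cv2.resize(w["img"],(400,300)),cv2.resize(c["img"][140:300,240:453],(400,300))])[:,:,::-1])
E
```

```text
t: 9.42
position: [0.4504, -0.2471, 0.2468]
eef_rot: [[0.633, -0.774, 0.006], [-0.774, -0.633, -0.002], [0.005, -0.003, -1.0]]
force: [0.5, -0.6, -0.9]
gripper_width: 0.468
gripper_force: 61.5
t: 9.92
position: [0.5289, -0.1143, 0.2424]
eef_rot: [[0.886, -0.464, -0.001], [-0.464, -0.886, 0.001], [-0.001, -0.0, -1.0]]
force: [-1.2, 0.2, 0.5]
gripper_width: 0.47
gripper_force: 61.4
t: 10.42
position: [0.6104, 0.0214, 0.2422]
eef_rot: [[0.996, -0.085, -0.001], [-0.085, -0.996, 0.0], [-0.001, -0.0, -1.0]]
force: [-0.2, -1.3, 0.6]
gripper_width: 0.465
gripper_force: 61.4
[  -1.4   22.    -8.5   98.2    3.6   60.2 -105.9]
```

View pics/w4.png

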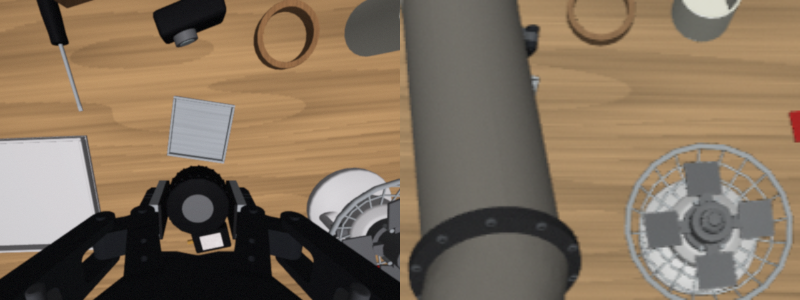

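The left panel shows the cap held in the jaws and the dish whole at (201,129), i.e. (322,206) full size. The right panel shows the bare shaft in the blade, which did not move. I'll check the dish centre once from the wrist view.

```bash
python3 - <<'E'
from h import *
w=robot.camera("wrist");hsv=cv2.cvtColor(w["img"],cv2.COLOR_RGB2HSV)
m=((hsv[:,:,1]<60)&(hsv[:,:,2]>70)).astype(np.uint8)*255
b=blobs(m,(230,130,410,270))[0];r=cv2.minAreaRect(b);P=np.array([onplane(w,*p,.016) for p in cv2.boxPoints(r)]);e=P-np.roll(P,1,0)
print(P.mean(0),np.hypot(*e.T),np.degrees(np.arctan2(e[:,1],e[:,0])))
E
python3 -m handwheel '[0,-0.3,-4,0,0,-0.1,0,-0.3,-8,0,0,-0.12,0,-0.3,-12,0,0,-0.12,0,-0.3,-16,0,0,-0.12,0,-0.3,-18,0,0,-0.12,0,-0.3,-18,0,0,-0.12,0,-0.3,-18,0,0,-0.12]'
```

```text
[0.6161082  0.01702769] [0.10688742 0.09980715 0.09889175 0.10099527] [  76.42580774  -15.34034864 -102.92797845  169.22141798]
t: 11.15
position: [0.6096, 0.0155, 0.0624]
eef_rot: [[0.978, -0.207, -0.002], [-0.207, -0.978, -0.001], [-0.002, 0.002, -1.0]]
force: [-0.0, 0.5, 0.2]
gripper_width: 0.466
gripper_force: 61.5
```

Target about (0.613, 0.0175).

```bash
python3 -m handwheel '[0.3,0.2,-1,0,0,0,0.3,0.2,-2,0,0,0,0.3,0.2,-2.6,0,0,0,0.3,0.2,-3.0,0,0,0,0.3,0.2,-3.2,0,0,0,0.3,0.2,-3.2,0,0,0]'
python3 -m handwheel '[0,0,-0.1,0,0,0,0,0,-0.2,0,0,0,0,0,-0.2,0,0,0]'
python3 -m handwheel '[0,0,-0.1,0,0,0,0,0,-0.2,0,0,0,0,0,-0.2,0,0,0]'
```

```text
t: 11.65
position: [0.6132, 0.0194, 0.0305]
eef_rot: [[0.979, -0.205, -0.001], [-0.205, -0.979, -0.0], [-0.001, 0.0, -1.0]]
force: [0.1, -0.2, -0.7]
gripper_width: 0.462
gripper_force: 61.5
t: 11.9
position: [0.6136, 0.0194, 0.0289]
eef_rot: [[0.979, -0.205, 0.0], [-0.205, -0.979, -0.0], [0.0, -0.0, -1.0]]
force: [0.0, 0.3, 0.6]
gripper_width: 0.463
gripper_force: 61.5
t: 12.15
position: [0.6134, 0.0194, 0.0267]
eef_rot: [[0.979, -0.205, -0.0], [-0.205, -0.979, -0.0], [-0.0, 0.0, -1.0]]
force: [0.1, -0.9, 0.2]
gripper_width: 0.465
gripper_force: 61.5
```

```bash
python3 -m handwheel '[0,0,-0.1,0,0,0,0,0,-0.1,0,0,0,0,0,-0.1,0,0,0]'
python3 -m handwheel '[0,0,-0.1,0,0,0,0,0,-0.1,0,0,0,0,0,-0.1,0,0,0]'
```

```text
t: 12.4
position: [0.6136, 0.0194, 0.026]
eef_rot: [[0.979, -0.205, 0.0], [-0.205, -0.979, -0.0], [0.0, -0.0, -1.0]]
force: [-0.8, 0.2, 1.7]
gripper_width: 0.466
gripper_force: 61.9
t: 12.65
position: [0.6136, 0.0194, 0.026]
eef_rot: [[0.979, -0.205, 0.0], [-0.205, -0.979, -0.0], [0.0, 0.0, -1.0]]
force: [-4.4, -0.4, 11.5]
gripper_width: 0.466
gripper_force: 62.9
```

Contact on the floor. Opening a little and rising.

```bash
python3 -m handwheel '[0,0,0,0,0,0,0,0,0,0,0,0,0,0,0,0,0,0,0,0,0,0,0,0]' 5.2
python3 -m handwheel '[0,0,0.5,0,0,0,0,0,1.5,0,0,0,0,0,4,0,0,0,0,0,8,0,0,0,0,0,12,0,0,0,0,0,16,0,0,0,0,0,19,0,0,0,0,0,19,0,0,0]'
python3 - <<'E'
from h import *
print(robot.state()['q'].round(1))
w=robot.camera("wrist");cv2.imwrite("pics/w5.png",cv2.resize(w["img"],(400,300))[:,:,::-1])
E
```

```text
t: 12.98
position: [0.6134, 0.0194, 0.0245]
eef_rot: [[0.979, -0.205, -0.0], [-0.205, -0.979, 0.0], [-0.0, 0.0, -1.0]]
force: [0.1, 0.2, -0.5]
gripper_width: 0.605
gripper_force: 0.0
t: 13.65
position: [0.6174, 0.0198, 0.2234]
eef_rot: [[0.979, -0.205, 0.013], [-0.205, -0.979, 0.001], [0.013, -0.004, -1.0]]
force: [1.0, -0.8, -0.1]
gripper_width: 0.608
gripper_force: 0.0
[  -2.3   23.2   -7.1   99.     3.3   57.3 -112.3]
```

View pics/w5.png

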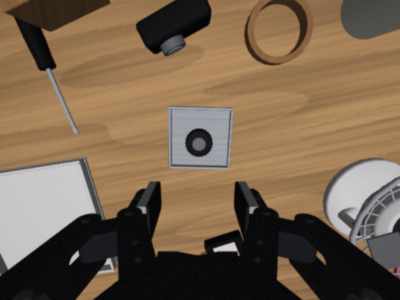

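The cap lies upright in the dish at (199,143). From the cap grasp, the three TCP readings at different yaws give the fan axis at (0.4493, -0.2476). I'll go back there with the fingers at 45° to the paddles.

```bash
python3 -m handwheel '[-2,-3,0,0,0,0.1,-4,-6.5,0,0,0,0.2,-6,-10,0,0,0,0.3,-8,-13.5,0,0,0,0.4,-8,-13.5,0,0,0,0.5,-8,-13.5,0,0,0,0.57,-8,-13.5,0,0,0,0.57]' 7.5
python3 -m handwheel '[-2,-3,0,0,0,0.1,-4,-6.5,0,0,0,0.2,-6,-10,0,0,0,0.3,-8.3,-13.2,0,0,0,0.4,-8.3,-13.2,0,0,0,0.5,-8.3,-13.2,0,0,0,0.57,-8.3,-13.2,0,0,0,0.57,-8.3,-13.2,0,0,0,0.57]'
python3 - <<'E'
from h import *
s=robot.state();print(s['q'].round(1))
w=robot.camera("wrist");c=robot.camera("top")
u,v=proj(w,(.4493,-.2476,.157));print(u,v);print(proj(w,(.4493,-.2476,.139)))
x0=max(0,int(u)-160);y0=max(0,int(v)-120);print(x0,y0)
cv2.imwrite("pics/w6.png",cv2.resize(w["img"][y0:y0+240,x0:x0+320],(800,600),interpolation=cv2.INTER_CUBIC)[:,:,::-1])
E
```

```text
t: 14.28
position: [0.5324, -0.1165, 0.2143]
eef_rot: [[0.934, 0.356, -0.001], [0.356, -0.934, 0.0], [-0.001, -0.001, -1.0]]
force: [0.5, -0.1, -0.8]
gripper_width: 0.877
gripper_force: 0.0
t: 14.95
position: [0.4506, -0.247, 0.2145]
eef_rot: [[0.597, 0.802, -0.0], [0.802, -0.597, 0.001], [0.0, -0.001, -1.0]]
force: [0.3, 0.1, -0.2]
gripper_width: 0.874
gripper_force: 0.0
[ 32.8  15.1 -12.9 112.3   4.1  53.1 -18.8]
315.4206517567156 276.1676327155028
(np.float64(315.47748908261457), np.float64(265.4758907686433))
155 156
```

View pics/w6.png

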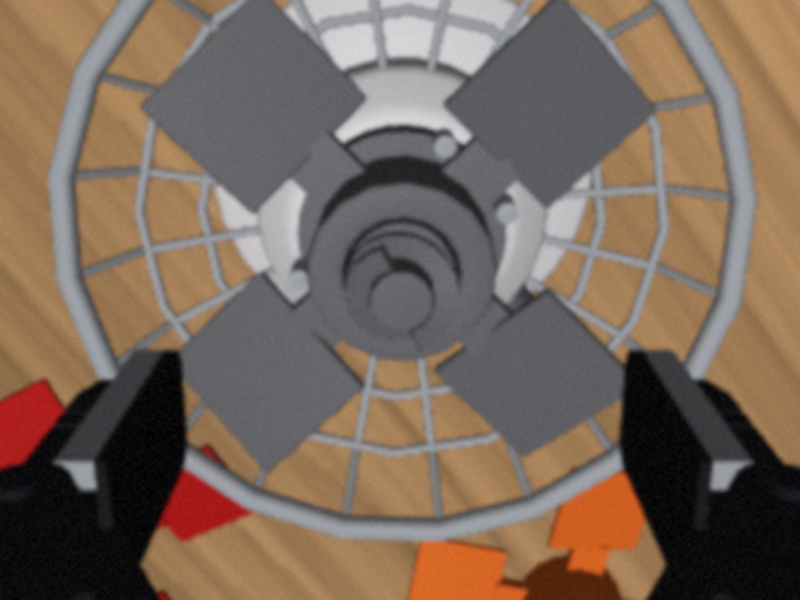

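The crop shows the shaft top at (402,300), i.e. (316,276) full size, exactly as predicted. The fingers stand midway between the paddles. I'll descend onto the collar, with the tips staying above the paddles.

```bash
python3 -m handwheel '[-0.1,-0.1,-1.5,0,0,0,-0.1,-0.1,-3,0,0,0,-0.1,-0.1,-4.5,0,0,0,-0.1,-0.1,-5.5,0,0,0,-0.1,-0.1,-6.3,0,0,0,-0.1,-0.1,-6.8,0,0,0,-0.1,-0.1,-6.8,0,0,0,-0.1,-0.1,-6.8,0,0,0]' 6.5
python3 -m handwheel '[0,0,0,0,0,0,0,0,-0.2,0,0,0,0,0,-0.4,0,0,0,0,0,-0.4,0,0,0]' 5.4
```

```text
t: 15.72
position: [0.4497, -0.2485, 0.147]
eef_rot: [[0.595, 0.804, 0.0], [0.804, -0.595, -0.0], [0.0, 0.0, -1.0]]
force: [-0.8, -0.4, -1.0]
gripper_width: 0.761
gripper_force: 0.0
t: 16.05
position: [0.4494, -0.2486, 0.1427]
eef_rot: [[0.595, 0.804, 0.0], [0.804, -0.595, -0.0], [-0.0, 0.0, -1.0]]
force: [0.1, -0.0, -0.1]
gripper_width: 0.633
gripper_force: 0.0
```

```bash
python3 -m handwheel '[0,0.1,-0.05,0,0,0,0,0.1,-0.05,0,0,0]' 5.4
python3 -m handwheel '[0,0,0,0,0,0,0,0,0,0,0,0,0,0,0,0,0,0,0,0,0,0,0,0,0,0,0,0,0,0,0,0,0,0,0,0]' 3.5
python3 -m handwheel '[0,0,0.1,0,0,0,0,0,0.2,0,0,0,0,0,0.3,0,0,0,0,0,0.4,0,0,0,0,0,0.5,0,0,0,0,0,0.5,0,0,0]'
```

```text
t: 16.22
position: [0.4495, -0.2474, 0.1423]
eef_rot: [[0.595, 0.804, 0.0], [0.804, -0.595, 0.0], [0.0, -0.0, -1.0]]
force: [-0.7, 0.8, -1.1]
gripper_width: 0.632
gripper_force: 0.0
t: 16.72
position: [0.4497, -0.2476, 0.143]
eef_rot: [[0.595, 0.804, 0.0], [0.804, -0.595, -0.0], [0.0, 0.0, -1.0]]
force: [-1.4, 1.7, 5.9]
gripper_width: 0.529
gripper_force: 60.5
t: 17.22
position: [0.4495, -0.2476, 0.1474]
eef_rot: [[0.595, 0.804, 0.0], [0.804, -0.595, -0.0], [0.0, 0.0, -1.0]]
force: [0.5, 0.6, -0.9]
gripper_width: 0.533
gripper_force: 61.3
```

```bash
python3 -m handwheel '[0,0,0.8,0,0,0,0,0,1.6,0,0,0,0,0,2.4,0,0,0,0,0,3.2,0,0,0,0,0,4,0,0,0,0,0,4.8,0,0,0,0,0,5.6,0,0,0,0,0,5.6,0,0,0]'
python3 -m handwheel '[0,0,1.5,0,0,0,0,0,3,0,0,0,0,0,5,0,0,0,0,0,5,0,0,0]'
python3 - <<'E'
from h import *
s=robot.state();print(s['q'].round(1))
w=robot.camera("wrist");c=robot.camera("scene")
cv2.imwrite("pics/w7.png",np.hstack([cv2.resize(w["img"],(400,300)),cv2.resize(c["img"][90:290,120:387],(400,300))])[:,:,::-1])
E
```

```text
t: 17.88
position: [0.4504, -0.248, 0.2053]
eef_rot: [[0.595, 0.804, 0.003], [0.804, -0.595, -0.001], [0.001, 0.003, -1.0]]
force: [0.7, 0.0, -1.0]
gripper_width: 0.53
gripper_force: 61.4
t: 18.22
position: [0.4512, -0.2483, 0.2566]
eef_rot: [[0.595, 0.804, 0.005], [0.804, -0.595, -0.002], [0.001, 0.005, -1.0]]
force: [1.3, -0.3, -0.9]
gripper_width: 0.523
gripper_force: 61.7
[ 33.1  12.3 -13.  109.7   3.3  58.  -17.8]
```

View pics/w7.png

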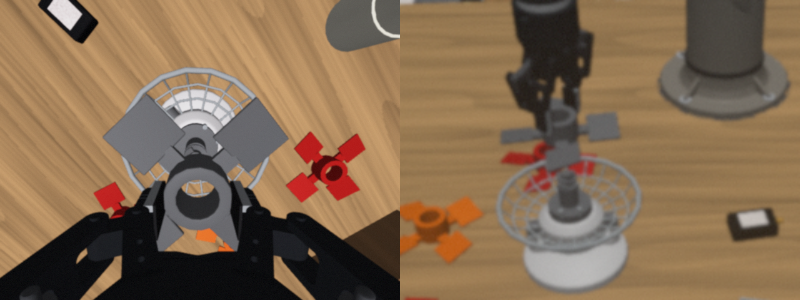

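The left panel shows the grey blade held by its collar with the jaws across it. The right panel shows it level and clear above the bare shaft, with nothing else moved. I'll refine the tray centre and carry the blade over.

```bash
python3 - <<'E'
from h import *
for n,roi in(("top",(95,175,220,290)),("scene",(440,222,582,318))):
    c=robot.camera(n);im=cv2.imread(f"pics/{n}0.png")[:,:,::-1];hsv=cv2.cvtColor(np.ascontiguousarray(im),cv2.COLOR_RGB2HSV)
    for th in (30,45):
        m=((hsv[:,:,1]<th)&(hsv[:,:,2]>90)).astype(np.uint8)*255
        h=cv2.convexHull(blobs(m,roi)[0])
        for k in np.linspace(.01,.1,30):
            q=cv2.approxPolyDP(h,k*cv2.arcLength(h,True),True)
            if len(q)==4:break
        P=np.array([onplane(c,*p,.018) for p in q[:,0]]);e=P-np.roll(P,1,0)
        print(n,P.round(3).tolist(),P.mean(0).round(4),np.hypot(*e.T).round(3))
E
python3 -m handwheel '[0.4,3.6,0,0,0,0,0.8,7.2,0,0,0,0,1.2,10.8,0,0,0,0,1.6,14.4,0,0,0,0,2,18,0,0,0,0,2.4,21.6,0,0,0,0,2.8,25.2,0,0,0,0,3.2,28.8,0,0,0,0]'
```

```text
top [[0.629, 0.433], [0.618, 0.215], [0.402, 0.222], [0.414, 0.443]] [0.5155 0.3282] [0.215 0.218 0.217 0.221]
top [[0.629, 0.433], [0.618, 0.215], [0.399, 0.224], [0.411, 0.442]] [0.5143 0.3287] [0.218 0.218 0.219 0.219]
scene [[0.416, 0.444], [0.644, 0.422], [0.633, 0.21], [0.404, 0.229]] [0.5243 0.3262] [0.215 0.23  0.212 0.229]
scene [[0.419, 0.445], [0.647, 0.421], [0.635, 0.21], [0.401, 0.229]] [0.5256 0.3262] [0.216 0.229 0.211 0.235]
t: 19.08
position: [0.4807, 0.042, 0.2522]
eef_rot: [[0.595, 0.804, -0.002], [0.804, -0.595, -0.0], [-0.001, -0.001, -1.0]]
force: [0.9, 0.3, -0.4]
gripper_width: 0.524
gripper_force: 61.6
```

Tray centre about (0.517, 0.328).

```bash
python3 -m handwheel '[0.4,3.6,0,0,0,0,0.8,7.2,0,0,0,0,1.3,10.8,0,0,0,0,1.8,14.4,0,0,0,0,2.3,18,0,0,0,0,2.8,21.6,0,0,0,0,3.2,25.2,0,0,0,0,3.6,28.6,0,0,0,0]'
python3 -m handwheel '[0,0,-2,0,0,0,0,0,-5,0,0,0,0,0,-8,0,0,0,0,0,-11,0,0,0,0,0,-14,0,0,0,0,0,-16,0,0,0,0,0,-17,0,0,0,0,0,-17,0,0,0]'
```

```text
t: 19.75
position: [0.5169, 0.3281, 0.2517]
eef_rot: [[0.595, 0.804, -0.002], [0.804, -0.595, -0.001], [-0.002, -0.001, -1.0]]
force: [1.2, 0.4, -0.3]
gripper_width: 0.532
gripper_force: 61.6
t: 20.42
position: [0.5155, 0.325, 0.0799]
eef_rot: [[0.595, 0.804, -0.005], [0.804, -0.595, -0.003], [-0.006, -0.002, -1.0]]
force: [-0.0, -0.6, -1.0]
gripper_width: 0.532
gripper_force: 61.6
```

```bash
python3 -m handwheel '[0,0.2,-1,0,0,0,0,0.2,-1.8,0,0,0,0,0.2,-2.5,0,0,0,0,0.2,-3,0,0,0,0,0.2,-3.2,0,0,0,0,0.2,-3.2,0,0,0]'
python3 -m handwheel '[0,0,-0.1,0,0,0,0,0,-0.2,0,0,0,0,0,-0.2,0,0,0]'
python3 -m handwheel '[0,0,-0.1,0,0,0,0,0,-0.1,0,0,0,0,0,-0.1,0,0,0]'
```

```text
t: 20.92
position: [0.5174, 0.3282, 0.051]
eef_rot: [[0.595, 0.804, -0.0], [0.804, -0.595, -0.0], [-0.0, -0.0, -1.0]]
force: [-0.7, 0.4, -0.6]
gripper_width: 0.525
gripper_force: 61.6
t: 21.17
position: [0.5176, 0.3284, 0.0495]
eef_rot: [[0.595, 0.804, 0.0], [0.804, -0.595, 0.0], [0.0, 0.0, -1.0]]
force: [0.4, 0.4, -1.1]
gripper_width: 0.528
gripper_force: 61.6
t: 21.42
position: [0.5175, 0.3284, 0.0484]
eef_rot: [[0.595, 0.804, 0.0], [0.804, -0.595, 0.0], [0.0, 0.0, -1.0]]
force: [-0.9, 0.1, -1.5]
gripper_width: 0.534
gripper_force: 61.6
```

```bash
python3 -m handwheel '[0,0,-0.1,0,0,0,0,0,-0.2,0,0,0,0,0,-0.3,0,0,0,0,0,-0.3,0,0,0]'
python3 -m handwheel '[0,0,-0.05,0,0,0,0,0,-0.1,0,0,0,0,0,-0.1,0,0,0]'
python3 -m handwheel '[0,0,-0.05,0,0,0,0,0,-0.1,0,0,0,0,0,-0.1,0,0,0]'
```

```text
t: 21.75
position: [0.5174, 0.3283, 0.045]
eef_rot: [[0.595, 0.804, -0.0], [0.804, -0.595, -0.0], [-0.0, -0.0, -1.0]]
force: [0.6, -0.4, -1.7]
gripper_width: 0.529
gripper_force: 61.6
t: 22.0
position: [0.5174, 0.3284, 0.0442]
eef_rot: [[0.595, 0.804, -0.0], [0.804, -0.595, -0.0], [-0.0, -0.0, -1.0]]
force: [0.3, -0.5, -1.6]
gripper_width: 0.535
gripper_force: 61.6
t: 22.25
position: [0.5174, 0.3284, 0.0432]
eef_rot: [[0.595, 0.804, -0.0], [0.804, -0.595, -0.0], [-0.0, -0.0, -1.0]]
force: [0.1, 0.4, -1.3]
gripper_width: 0.535
gripper_force: 61.6
```

```bash
python3 -m handwheel '[0,0,-0.05,0,0,0,0,0,-0.1,0,0,0,0,0,-0.1,0,0,0]'
python3 -m handwheel '[0,0,-0.05,0,0,0,0,0,-0.05,0,0,0,0,0,-0.05,0,0,0]'
```

```text
t: 22.5
position: [0.5175, 0.3284, 0.0431]
eef_rot: [[0.595, 0.804, 0.0], [0.804, -0.595, -0.0], [-0.0, 0.0, -1.0]]
force: [-1.5, -1.7, 6.6]
gripper_width: 0.534
gripper_force: 62.4
t: 22.75
position: [0.5175, 0.3285, 0.043]
eef_rot: [[0.595, 0.804, 0.0], [0.804, -0.595, -0.0], [-0.0, 0.001, -1.0]]
force: [-3.8, -2.8, 9.4]
gripper_width: 0.525
gripper_force: 62.8
```

It is seated. Releasing and rising, then checking by numbers.

```bash
python3 -m handwheel '[0,0,0.05,0,0,0,0,0,0.05,0,0,0,0,0,0.05,0,0,0,0,0,0.05,0,0,0,0,0,0.05,0,0,0]' 6.5
python3 -m handwheel '[0,0,0.5,0,0,0,0,0,1.5,0,0,0,0,0,3,0,0,0,0,0,6,0,0,0,0,0,10,0,0,0,0,0,14,0,0,0,0,0,18,0,0,0,0,0,20,0,0,0]'
python3 -m handwheel '[0,-4,0,0,0,0,0,-8,0,0,0,0,0,-12,0,0,0,0,0,-16,0,0,0,0,0,-18,0,0,0,0,0,-18,0,0,0,0,0,-18,0,0,0]'
python3 - <<'E'
from h import *
c=robot.camera("scene");im=c["img"];hsv=cv2.cvtColor(im,cv2.COLOR_RGB2HSV)
# blade in tray: dark grey within the tray region
m=((hsv[:,:,2]<135)&(hsv[:,:,1]<70)).astype(np.uint8)*255
for b in blobs(m,(455,236,565,303),60)[:3]:
    x,y,w,h=cv2.boundingRect(b);(u,v),r=cv2.minEnclosingCircle(b)
    print("scene blade",(x,y,w,h),cv2.contourArea(b),onplane(c,x+w/2,y+h/2,.017),"ends y",onplane(c,x,y+h/2,.02),onplane(c,x+w,y+h/2,.02))
g=(im.max(2)<60).astype(np.uint8)*255
for b in blobs(g,(340,288,398,335),20)[:2]:
    (u,v),r=cv2.minEnclosingCircle(b);print("cap",u,v,r,onplane(c,u,v,.017))
t=robot.camera("top");cv2.imwrite("pics/top9.png",t["img"][:,:,::-1])
old=cv2.imread("pics/scene0.png")[:,:,::-1]
d=(cv2.absdiff(old,im).max(2)>40).astype(np.uint8)*255
for b in blobs(cv2.morphologyEx(d,cv2.MORPH_OPEN,np.ones((3,3))),(0,0,640,480),30):print("changed",cv2.boundingRect(b))
E
```

```text
t: 23.17
position: [0.5175, 0.3284, 0.0421]
eef_rot: [[0.595, 0.804, -0.0], [0.804, -0.595, -0.0], [-0.0, -0.0, -1.0]]
force: [0.4, -0.4, 0.1]
gripper_width: 0.762
gripper_force: 0.0
t: 23.83
position: [0.5186, 0.3301, 0.2489]
eef_rot: [[0.594, 0.804, 0.006], [0.804, -0.594, 0.004], [0.007, 0.002, -1.0]]
force: [0.8, 1.6, 1.0]
gripper_width: 0.766
gripper_force: 0.0
scene blade (471, 244, 73, 53) 1553.5 [0.52796339 0.32461178] ends y [0.52663263 0.24622746] [0.53513524 0.40012633]
scene blade (455, 236, 110, 53) 263.5 [0.50444986 0.33695305] ends y [0.50098415 0.21793006] [0.51392342 0.45318559]
scene blade (455, 257, 12, 46) 89.5 [0.55001322 0.21993634] ends y [0.552167   0.20637806] [0.55354595 0.23120949]
cap 369.241943359375 306.8763427734375 10.567272186279297 [0.6128545  0.02119966]
changed (523, 77, 64, 118)
changed (1, 60, 78, 50)
changed (472, 244, 72, 53)
changed (587, 0, 37, 27)
changed (333, 0, 31, 35)
changed (358, 296, 22, 23)
changed (551, 3, 17, 37)
changed (530, 0, 14, 26)
changed (311, 0, 13, 33)
changed (229, 197, 16, 22)
changed (224, 237, 22, 11)
changed (333, 69, 25, 9)
changed (196, 220, 22, 10)
changed (220, 202, 13, 18)
changed (588, 40, 15, 13)
changed (311, 63, 10, 11)invalid input at $: expected a multiple of 6 numbers
```

The numbers show the blade flat and centred in the tray, the cap in the dish, and changes only where expected. The last sideways move was refused for a malformed row list. It isn't needed, since the gripper is already about 20 cm clear. Handing in.

```bash
python3 -c "
from rig import robot
print(robot.sign_off())"
```

```text
the job is handed in; nothing more can be done
None
```

I turned the cap clockwise until it came free and put it in the dish, then laid the blade collar up in the middle of the tray; the job is handed in, with nothing else seen to move.

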